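# Hang the brass pendant lamp on the drop-flap peg

### The job

Hang the small brass pendant lamp, the one with the open loop on top, by its loop on the peg of the inspection stand: push the loop along the peg past the hanging flap, so that the flap is lifted and drops again behind it, and leave the lamp hanging there, released. Leave the brass lamp with the ball on top standing where it is.

Things in the scene. Friction and masses are not known exactly. Their poses are not given: they have to be found in the camera images.
- lamp_loop (a point): Lamp to hang: brass cone shade 64 mm wide, 60 high, 0.3 kg, neck, upright closed loop of 10 mm bar, flat tab on top to grip. Point: centre of the loop's opening, 105 above the foot. x runs through the opening (either way round), z up. Opening 52 wide (y), 46 high. Loop's top 33 above the point; tab from there to 66 above, 12 thick (x), 24 wide (y). Shade's top 45 below the point.
- peg_tip (a point): Free end of the level steel peg of the fixed stand, on its centre line; peg 12 mm thick, 180 above the table. z up, x along the peg from tip to post (the way the loop is pushed on). Peg 122 mm long to the post, which is no higher than the peg's top; a base plate 12 high and 110 wide lies under the peg.
- flap (a joint): Gravity flap: strip 18 mm wide, 4 thick, 40 g, hinged on the peg 5 mm from its tip, hanging 52 mm below the peg's centre line. Radians: 0 = straight down, cannot swing outwards; grows to 1.45 as the loop's lower bar pushes it inwards and up under the peg. It falls back by its own weight once the loop's centre is some 60 mm past the tip.
- ball_lamp_mid (a point): The other brass lamp, to be left alone: the same shade, but a thin stem with a 32 mm ball on top and no loop; 128 mm high, standing on the table. The point is on its axis, half-way up.
Things that resemble listed ones, but are neither listed nor needed, are in the scene too. Leave any blue look-alike of the part that bears lamp_loop alone.

How it is judged:
By the outcome, as a careful person would: the job done as asked, in the order asked, and still so for the second after the job is handed in, with the robot touching nothing.
It also fails if it takes over 48 s, if anything falls off the work surface, if the arm or the gripper's body presses on something with over 40 N, if the wrist force passes 120 N, or if a joint passes its speed limit or range.

### The arm

A 6-joint arm with a two-finger parallel gripper is mounted at the origin on the work surface. World frame = base frame: x ahead of the robot, y to its left, z up, the work surface at z = 0. Lengths are in mm, angles in rad, forces in N, time in s.
With the tool pointing down it reaches from about 250 to 775 mm from the base axis. Payload 4 kg.
Tool frame: the origin (TCP) lies at the very end of the fingers, on their centre line; the grasp point (between the pads) lies bot.grip_depth behind it (bot.grip_depth is the distance from the TCP to the grasp point, in mm); z points along the fingers, y is the line along which they close (so a half turn about z gives the same grasp; the last joint's range is limited). The gripper opens to 85 mm and grips with 20 to 120 N. Pads are 22 mm wide; open, the fingers measure 114 mm over their backs; the gripper's body (76 mm by 85 mm) begins 54 mm behind the grasp point. The pads swing forward as they close: fully open they stand 13 mm farther back than shut.
Start: joints at [-1.328, 0.087, 1.371, -0, 1.684, -0.103], TCP at [186.421, -517.463, 199.141] pointing down, gripper open.
Joint ranges: [-3.1, 3.1], [-0.76, 2.03], [0.27, 2.55], [-1.08, 4.22], [0.17, 2.65], [-2.57, 2.57]. Speed limits (rad/s): [2.79, 2.79, 3.14, 3.14, 3.14, 3.14].

### API

Orientations are given as [roll, pitch, yaw] about the fixed x, y, z axes, in that order (R = Rz(yaw) Ry(pitch) Rx(roll)).
In Python, from rig import bot gives the robot as it stands.
- The arm moves only by the tool step_arm, never from a script. Its argument "rows" is a list of rows, each a list of 4 numbers: the shift along the tool's x, y, z in units of 30 mm (1.0 is 30 mm), then the turn about the tool's z in units of 6 degrees (1.0 is 6 degrees). A call has 1 to 5 rows; each row shifts and turns the commanded pose from where the row before left it, along the tool's axes as they then stand; what a row does not reach is not made up. A row lasts 1/12 s, in which the tool goes at most 41.7 mm and 7.16 degrees, less where a joint would pass 70% of its speed; a pose out of reach is approached as far as the arm can. A call is refused whole if a number of a shift passes 1 or a number of a turn 1, either way. A call with a gripper value outside its range is refused whole. "grip" is the opening, from -1 (shut) to 1 (fully open), set as the call begins (left out, the last holds). The fingers move at their own pace and stop on an object; "squeeze" is the grip in N (left out, the last holds). Time passes only in rows, so rows that do not move let the fingers close. It gives the time, the measured TCP pose, the force, the opening and the grip force at its end, in the units of the state.
- bot.get_obs(): the state, without advancing time (a new reading comes with each control period).
- bot.camera(name): name is "scene" or "top"; returns the picture (384x512x3 uint8, red, green, blue); there is no depth.
- bot.camera_params(name): a dict with "fx", "fy", "cx", "cy" (pixels), "rvec" (rotation vector, rad) and "tvec" (3), from world to camera coordinates, as OpenCV has them. Camera axes: x right, y down, z forward; pixel columns grow to the right and rows downward; lengths in mm; the calibration is good to about 2 mm. A picture is of the moment at which its call begins. camera_params takes no time and is no camera call.
- bot.finish_job(): hands the job in; it is judged then, once.
Trained networks look in the newest picture that a camera, given by its name, has taken for a name from the list of things; names that differ only in an ending like _2 or _b are one class to them, and where a whole thing is asked for, a point or a joint stands for the part that bears it (a point fixed in the world has none). Each returns a list of dicts, best first, with "conf" (0 to 1); they miss things now and then, are a little off and sometimes report something else, mostly with a low value. They report only what shows in the picture. A call takes as long as a camera call. They do not tell look-alikes from the thing itself.
- bot.recognise(query, camera): "xyz" ([x, y, z] in mm, in world coordinates, good to about 4 mm: the middle of the surface that is visible of it).
- bot.spot_point(query, camera): "xyz" ([x, y, z] in mm, in world coordinates, good to about 4 mm: a listed point, or the origin of a listed thing).
The state is a dict: "t": time; "joint_pos": joint angles; "qd": joint speeds; "joint_efforts": joint torques, N m; "ee_pos": TCP position; "tool_rot": TCP orientation; "contact_force": force on the tool from outside, world axes, zero at the start; "wrist_torque": the same for the moment, N m; "opening": opening from 0.0 (shut) to 1.0 (fully open); "grasp_force": force on a finger pad.
Only numpy, scipy, OpenCV 4.12 (cv2) and the standard library are available. Lean on these libraries where they do the work, as an engineer would, in place of code of your own. Each camera call takes 0.05 s, during which the arm holds its last target. There are 200 camera calls.

## Working session

There is one attempt and no reset: what is moved stays moved. The work goes in short steps, Python scripts to look and compute and a tool call to move; the robot and the scene stay as the last step left them, time stands still between calls to the robot, and variables do not carry over. Pictures are saved under pics/ and viewed, at most 10 in all, crops included, and the job is handed in when it is done.

Besides the shell and the picture viewer there is one more tool, called after "Emit:" by a JSON object that holds its "op" and its "data", one argument or row to a line. step_arm: Moves the arm, as the interface text tells. Its arguments: {"type":"object","properties":{"rows":{"type":"array","items":{"type":"array","items":{"type":"number"}}},"grip":{"type":"number"},"squeeze":{"type":"number"}},"required":["rows"]}

```bash
mkdir -p pics; python3 - <<'E'
from rig import bot
import cv2
for c in("scene","top"):
    cv2.imwrite(f"pics/{c}0.png",bot.camera(c)[:,:,::-1])
    for q in("lamp_loop","peg_tip","ball_lamp_mid","flap"):
        print(c,q,[( [round(v) for v in d['xyz']],round(d['conf'],2)) for d in bot.spot_point(q,c)])
    print(bot.camera_params(c))
o=bot.get_obs();print(o['t'],o['ee_pos'],o['tool_rot'],o['contact_force'],bot.grip_depth)
E
```

```text
scene lamp_loop [([428, -31, 107], 0.89), ([446, 179, 103], 0.88)]
scene peg_tip [([609, -160, 173], 0.94)]
scene ball_lamp_mid [([557, 293, 64], 0.9), ([447, 178, 104], 0.6)]Traceback (most recent call last):
  File "<stdin>", line 6, in <module>
ValueError: it knows: ball_lamp_mid, lamp_loop, peg_tip
```

```bash
python3 - <<'E'
from rig import bot
import cv2
for c in("top",):
    cv2.imwrite(f"pics/{c}0.png",bot.camera(c)[:,:,::-1])
    for q in("lamp_loop","peg_tip","ball_lamp_mid"):
        print(c,q,[( [round(v) for v in d['xyz']],round(d['conf'],2)) for d in bot.spot_point(q,c)])
for c in("scene","top"): print(bot.camera_params(c))
o=bot.get_obs();print(o['t'],o['ee_pos'],o['tool_rot'],o['contact_force'],bot.grip_depth)
E
```

```text
top lamp_loop [([421, -29, 104], 0.69)]
top peg_tip [([603, -158, 181], 0.89)]
top ball_lamp_mid [([563, 296, 64], 0.61)]
{'fx': 488.03463019473367, 'fy': 488.03463019473367, 'cx': 254.78706925748065, 'cy': 182.0388499014491, 'rvec': array([ 2.25603837,  0.8437343 , -0.31025902]), 'tvec': array([-452.40944245, -109.27404108, 1411.20403259])}
{'fx': 433.6968192145636, 'fy': 433.6968192145636, 'cx': 252.64207437205943, 'cy': 192.12280581236146, 'rvec': array([ 2.14946424, -2.08943623,  0.17975213]), 'tvec': array([  76.5206663 ,  545.57309094, 1046.62538357])}
0.4 [ 186.41787523 -517.37153802  198.9546779 ] [-3.14132925e+00 -5.62670381e-05  3.45776974e-01] [0.16852569 0.0205516  0.88349848] 18.700000000000003
```

View pics/scene0.png

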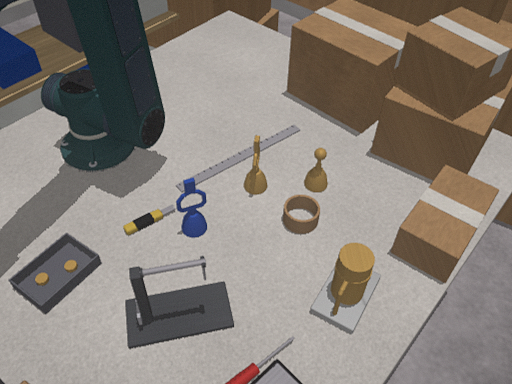

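View pics/top0.png

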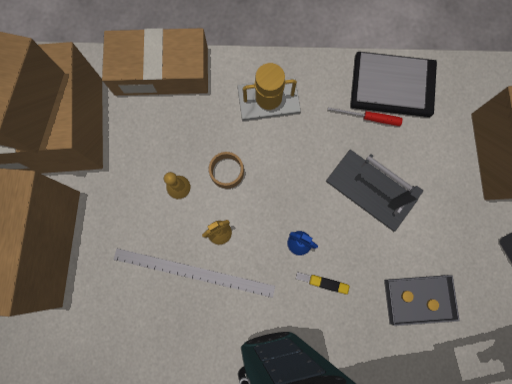

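The blue look-alike is at scene (192,205). The brass loop lamp is at scene (256,165) and top (218,232), and the ball lamp is at top (176,185). The peg runs from top (370,158) to (418,190). Next I'll enlarge these areas to get the orientations.

```bash
cat > h.py <<'E'
import numpy as np, cv2
from rig import bot
def px2w(cam,uv,z):
    p=bot.camera_params(cam);K=np.array([[p['fx'],0,p['cx']],[0,p['fy'],p['cy']],[0,0,1]])
    R=cv2.Rodrigues(p['rvec'])[0];C=-R.T@p['tvec'];d=R.T@np.linalg.inv(K)@[*uv,1]
    return C+d*(z-C[2])/d[2]
def w2px(cam,X):
    p=bot.camera_params(cam);K=np.array([[p['fx'],0,p['cx']],[0,p['fy'],p['cy']],[0,0,1]])
    return cv2.projectPoints(np.float64(X).reshape(-1,1,3),p['rvec'],p['tvec'],K,None)[0].reshape(-1,2)
def tri(uvs,uvt):
    P=[]
    for c in("scene","top"):
        p=bot.camera_params(c);K=np.array([[p['fx'],0,p['cx']],[0,p['fy'],p['cy']],[0,0,1]])
        P.append(K@np.c_[cv2.Rodrigues(p['rvec'])[0],p['tvec']])
    X=cv2.triangulatePoints(P[0],P[1],np.float64(uvs),np.float64(uvt)).ravel();return X[:3]/X[3]
def crop(im,x,y,w,h,W=400,H=300): return cv2.resize(im[y:y+h,x:x+w],(W,H),interpolation=cv2.INTER_CUBIC)
E
python3 - <<'E'
from h import *
t=cv2.imread("pics/top0.png");s=cv2.imread("pics/scene0.png")
cv2.imwrite("pics/c1.png",np.vstack([np.hstack([crop(t,190,205,60,45),crop(t,325,140,120,90)]),np.hstack([crop(s,215,130,80,60),crop(s,120,250,120,90)])]))
E
```

```text
(no output)
```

View pics/c1.png

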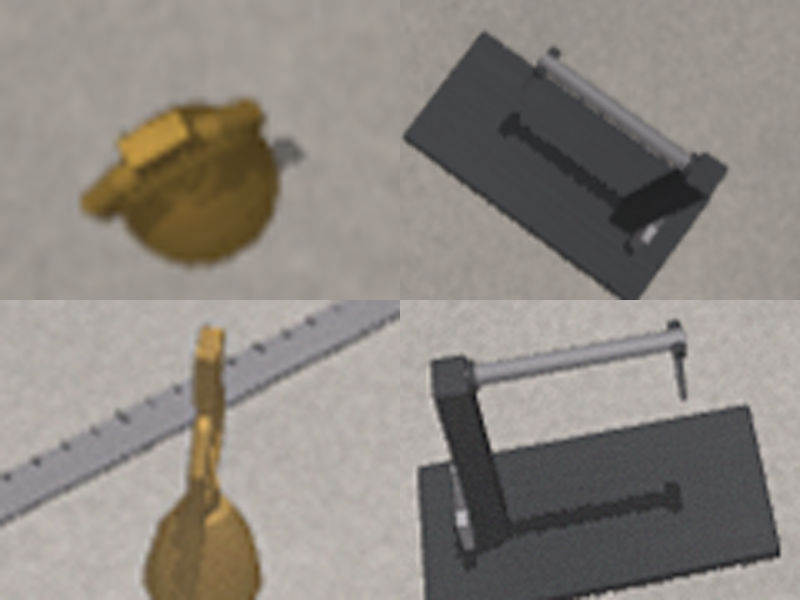

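```bash
python3 - <<'E'
from h import *
np.set_printoptions(precision=1,suppress=True)
a,b=px2w("top",(369.4,158.9),180),px2w("top",(412.6,188),180);print("peg top",a,b,np.linalg.norm(b-a),np.degrees(np.arctan2(*(b-a)[1::-1])))
a2,b2=px2w("scene",(204.9,261.4),180),px2w("scene",(142.5,272.5),180);print("peg scene",a2,b2,np.linalg.norm(b2-a2),np.degrees(np.arctan2(*(b2-a2)[1::-1])))
print("tri tip",tri((204.9,261.4),(369.4,158.9)),tri((142.5,272.5),(412.6,188)))
# base plate long edges, z=12
e=[px2w("top",(325+x/3.333,140+y/3.333),12) for x,y in((405,138-0),(635,300))];e=[px2w("top",(325+x/3.333,140+y/3.333),12) for x,y in((5,138),(235,300))];d=e[1]-e[0];print("plate",np.degrees(np.arctan2(d[1],d[0])))
# loop
c,d=px2w("top",(205,234.25),105),px2w("top",(227.5,222),105);print("loop",c,d,(c+d)/2,np.linalg.norm(c-d),np.degrees(np.arctan2(*(d-c)[1::-1])))
print("tab",px2w("top",(213.7,226),171),px2w("scene",(256.8,136.4),171),tri((256.8,136.4),(213.7,226)))
q=[px2w("top",(190+x/6.667,205+y/6.667),171) for x,y in((122,142),(183,110),(195,130),(133,168))]
for i in(0,2): d=q[i+1]-q[i];print(np.degrees(np.arctan2(d[1],d[0])),np.linalg.norm(d))
E
```

```text
peg top [ 602.5 -170.7  180. ] [ 538.3 -265.   180. ] 114.08253394390516 -124.23655579876628
peg scene [ 607.8 -165.   180. ] [ 538.  -259.1  180. ] 117.13500667939445 -126.55707262455617
tri tip [ 605.5 -167.5  180. ] [ 539.  -261.7  184. ]
plate -124.8063269270623
loop [428.9 200.6 105. ] [459.4 148.6 105. ] [444.2 174.6 105. ] 60.29937032530332 -59.586529424602716
tab [442.2 174.  171. ] [442.7 181.3 171. ] [444.  175.9 174.8]
-60.43025613926829 22.79279562342951
123.41240713469716 24.012774618810894
```

```bash
cat >> h.py <<'E'
def plan(xyz,yawdeg,n):
    "tool-axis rows (tool pointing down) from the present pose to the target"
    o=bot.get_obs();p=np.array(o['ee_pos']);y=o['tool_rot'][2];dy=(np.radians(yawdeg)-y+np.pi)%(2*np.pi)-np.pi
    print('t',round(o['t'],2),'p',np.round(p,1),'rpy',np.round(np.degrees(o['tool_rot']),1),'F',np.round(o['contact_force'],1),'open',round(o['opening'],2),'g',round(o['grasp_force'],1))
    s=(np.array(xyz)-p)/n;out=[]
    for i in range(n):
        a=y+dy*i/n;out.append([round(float(v),2) for v in((s[0]*np.cos(a)+s[1]*np.sin(a))/30,(s[0]*np.sin(a)-s[1]*np.cos(a))/30,-s[2]/30,-np.degrees(dy)/n/6)])
    for i in range(0,n,5): print(out[i:i+5])
E
python3 -c "
from h import *
plan((444,176,235),120.5,25)"
```

```text
t 0.4 p [ 186.4 -517.4  199. ] rpy [-180.    -0.    19.8] F [0.2 0.  0.9] open 1.0 g 0.0
[[0.64, -0.75, -0.05, -0.67], [0.69, -0.71, -0.05, -0.67], [0.74, -0.66, -0.05, -0.67], [0.78, -0.6, -0.05, -0.67], [0.82, -0.55, -0.05, -0.67]]
[[0.86, -0.49, -0.05, -0.67], [0.89, -0.43, -0.05, -0.67], [0.92, -0.36, -0.05, -0.67], [0.94, -0.3, -0.05, -0.67], [0.96, -0.23, -0.05, -0.67]]
[[0.97, -0.16, -0.05, -0.67], [0.98, -0.09, -0.05, -0.67], [0.99, -0.03, -0.05, -0.67], [0.99, 0.04, -0.05, -0.67], [0.98, 0.11, -0.05, -0.67]]
[[0.97, 0.18, -0.05, -0.67], [0.95, 0.25, -0.05, -0.67], [0.93, 0.32, -0.05, -0.67], [0.91, 0.38, -0.05, -0.67], [0.88, 0.44, -0.05, -0.67]]
[[0.85, 0.5, -0.05, -0.67], [0.81, 0.56, -0.05, -0.67], [0.77, 0.62, -0.05, -0.67], [0.72, 0.67, -0.05, -0.67], [0.67, 0.72, -0.05, -0.67]]
```

Emit:
{"op": "step_arm", "data": {
  "rows": [
    [0.64,-0.75,-0.2,-0.67],
    [0.69,-0.71,-0.2,-0.67],
    [0.74,-0.66,-0.2,-0.67],
    [0.78,-0.6,-0.2,-0.67],
    [0.82,-0.55,-0.2,-0.67]
  ],
  "grip": 1
}}

```text
t: 0.82
ee_pos: [238.4, -377.3, 229.4]
tool_rot: [3.141, -0.0, 0.7]
contact_force: [0.3, 1.0, 0.3]
opening: 1.0
grasp_force: 0.0
```

Emit:
{"op": "step_arm", "data": {
  "rows": [
    [0.86,-0.49,-0.1,-0.67],
    [0.89,-0.43,-0.1,-0.67],
    [0.92,-0.36,0,-0.67],
    [0.94,-0.3,0,-0.67],
    [0.96,-0.23,0,-0.67]
  ]
}}

```text
t: 1.23
ee_pos: [290.2, -238.4, 235.4]
tool_rot: [3.141, 0.0, 1.05]
contact_force: [0.7, 0.4, 0.0]
opening: 1.001
grasp_force: 0.0
```

Emit:
{"op": "step_arm", "data": {
  "rows": [
    [0.97,-0.16,0,-0.67],
    [0.98,-0.09,0,-0.67],
    [0.99,-0.03,0,-0.67],
    [0.99,0.04,0,-0.67],
    [0.98,0.11,0,-0.67]
  ]
}}

```text
t: 1.65
ee_pos: [341.8, -99.6, 235.4]
tool_rot: [3.141, 0.0, 1.401]
contact_force: [1.3, -0.1, -0.6]
opening: 1.0
grasp_force: 0.0
```

Emit:
{"op": "step_arm", "data": {
  "rows": [
    [0.97,0.18,0,-0.67],
    [0.95,0.25,0,-0.67],
    [0.93,0.32,0,-0.67],
    [0.91,0.38,0,-0.67],
    [0.88,0.44,0,-0.67]
  ]
}}

```text
t: 2.07
ee_pos: [393.6, 38.8, 235.4]
tool_rot: [3.141, 0.0, 1.753]
contact_force: [0.9, 0.0, 0.4]
opening: 1.002
grasp_force: 0.0
```

```bash
python3 -c "
from h import *
plan((444,176,235),120.5,6)"
```

```text
t 2.07 p [393.6  38.8 235.4] rpy [179.9   0.  100.4] F [0.9 0.  0.4] open 1.0 g 0.0
[[0.7, 0.41, 0.0, -0.56], [0.67, 0.45, 0.0, -0.56], [0.65, 0.49, 0.0, -0.56], [0.62, 0.53, 0.0, -0.56], [0.58, 0.56, 0.0, -0.56]]
[[0.55, 0.6, 0.0, -0.56]]
```

Emit:
{"op": "step_arm", "data": {
  "rows": [
    [0.84,0.5,0.0,-0.67],
    [0.81,0.55,0.0,-0.67],
    [0.77,0.6,0.0,-0.67],
    [0.73,0.64,0.0,-0.67],
    [0.69,0.7,0.0,-0.67]
  ]
}}

```text
t: 2.48
ee_pos: [443.0, 176.8, 235.2]
tool_rot: [3.141, 0.0, 2.104]
contact_force: [1.6, -0.3, 0.1]
opening: 1.001
grasp_force: 0.0
```

Emit:
{"op": "step_arm", "data": {
  "rows": [
    [0,0,0,0],
    [0,0,0,0]
  ]
}}

```text
t: 2.65
ee_pos: [442.6, 176.2, 234.6]
tool_rot: [-3.14, 0.0, 2.102]
contact_force: [-0.1, 0.0, -0.4]
opening: 0.999
grasp_force: 0.0
```

```bash
python3 -c "
from h import *
t=bot.camera('top')[:,:,::-1];s=bot.camera('scene')[:,:,::-1]
cv2.imwrite('pics/c2.png',np.hstack([crop(t,160,180,120,90),crop(s,200,80,120,90)]))
print(bot.spot_point('lamp_loop','scene'))
plan((444,176,141),120.5,4)"
```

```text
[{'xyz': [448.9, 174.7, 100.2], 'conf': 0.79}, {'xyz': [423.7, -33.0, 104.3], 'conf': 0.68}]
t 2.8 p [442.5 174.4 235.2] rpy [-180.     0.   120.2] F [-0.1  0.1  0. ] open 1.0 g 0.0
[[0.01, 0.02, 0.79, -0.01], [0.01, 0.02, 0.79, -0.01], [0.01, 0.02, 0.79, -0.01], [0.01, 0.02, 0.79, -0.01]]
```

View pics/c2.png

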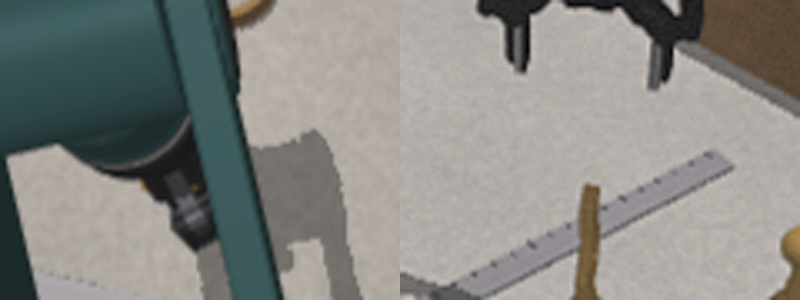

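The scene half shows the open fingers at crop (518,70) and (655,85), straddling the tab at (592,187). They are aligned, so I'll descend.

Emit:
{"op": "step_arm", "data": {
  "rows": [
    [0.02,0.03,0.6,-0.02],
    [0.02,0.03,0.8,-0.02],
    [0,0,0.8,0],
    [0,0,0.6,0],
    [0,0,0.33,0]
  ]
}}

```text
t: 3.22
ee_pos: [442.2, 175.6, 138.7]
tool_rot: [-3.138, -0.001, 2.102]
contact_force: [-0.4, -0.3, -0.8]
opening: 1.002
grasp_force: 0.0
```

Emit:
{"op": "step_arm", "data": {
  "rows": [
    [0,0,0,0],
    [0,0,0,0],
    [0,0,0,0],
    [0,0,0,0],
    [0,0,0,0]
  ],
  "grip": -1,
  "squeeze": 50
}}

```text
t: 3.63
ee_pos: [444.6, 177.4, 142.8]
tool_rot: [3.139, 0.001, 2.104]
contact_force: [-1.2, -0.1, 0.2]
opening: 0.302
grasp_force: 0.0
```

Emit:
{"op": "step_arm", "data": {
  "rows": [
    [0,0,0,0],
    [0,0,0,0],
    [0,0,0,0],
    [0,0,0,0],
    [0,0,0,0]
  ]
}}

```text
t: 4.05
ee_pos: [443.7, 177.3, 141.2]
tool_rot: [-3.142, 0.0, 2.104]
contact_force: [-0.4, 0.4, 0.6]
opening: -0.001
grasp_force: 0.0
```

The fingers shut completely, so the tab was missed. I'll look.

```bash
python3 -c "
from h import *
t=bot.camera('top')[:,:,::-1];s=bot.camera('scene')[:,:,::-1]
cv2.imwrite('pics/c3.png',np.hstack([crop(t,160,180,120,90),crop(s,215,100,80,96,400,480)[:300] if 0 else crop(s,210,110,100,75)]))
print(bot.spot_point('lamp_loop','scene'))
print(w2px('scene',[(444,177,141)]))"
```

```text
[{'xyz': [447.5, 175.1, 104.9], 'conf': 0.96}, {'xyz': [424.3, -30.9, 105.5], 'conf': 0.56}]
[[255.8019589  146.62567096]]
```

View pics/c3.png

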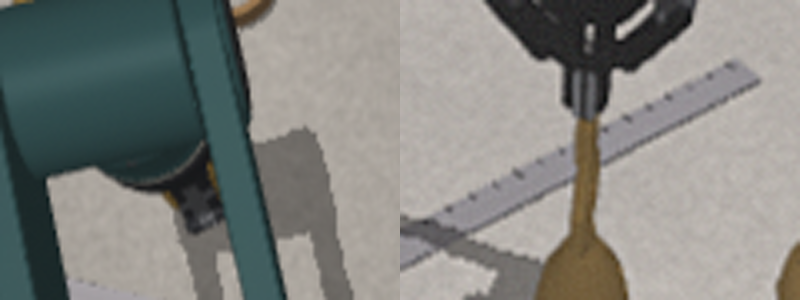

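```bash
python3 -c "
from h import *
print(w2px('scene',[(444,176,z) for z in (105,141,160,171,235,248)]).round(1))
print(w2px('top',[(444,176,z) for z in (105,141,160,171)]).round(1))
s=bot.camera('scene')[:,:,::-1];t=bot.camera('top')[:,:,::-1]
cv2.imwrite('pics/c4.png',np.hstack([crop(s,236,110,40,60,400,600),crop(t,200,215,40,60,400,600)]))"
```

```text
[[255.3 157.3]
 [255.5 146.8]
 [255.7 141.1]
 [255.8 137.7]
 [256.3 117.1]
 [256.5 112.7]]
[[215.7 228.2]
 [214.2 226.6]
 [213.4 225.7]
 [212.9 225.2]]
```

View pics/c4.png

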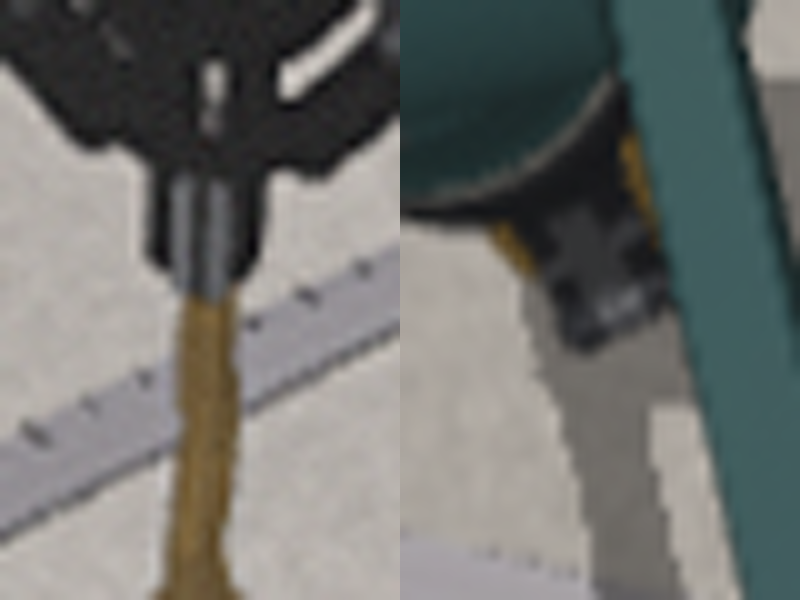

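The top view shows the closed fingers near pixel (221,245). The reported TCP should appear at (214,226), so the fingers are some 30–40 mm nearer the robot than the tab. I'll rise clear of the lamp and triangulate the tip.

Emit:
{"op": "step_arm", "data": {
  "rows": [
    [0,0,-0.5,0],
    [0,0,-0.7,0],
    [0,0,-0.7,0],
    [0,0,-0.3,0],
    [0,0,0,0]
  ]
}}

```text
t: 4.72
ee_pos: [445.1, 177.6, 210.1]
tool_rot: [3.136, 0.002, 2.104]
contact_force: [1.0, -0.4, 0.9]
opening: -0.0
grasp_force: 0.0
```

Emit:
{"op": "step_arm", "data": {
  "rows": [
    [0,0,0,0],
    [0,0,0,0]
  ]
}}

```text
t: 4.88
ee_pos: [443.0, 177.1, 205.6]
tool_rot: [-3.139, -0.001, 2.104]
contact_force: [0.4, -0.3, -0.9]
opening: 0.004
grasp_force: 0.0
```

```bash
python3 -c "
from h import *
o=bot.get_obs();p=o['ee_pos'];print(p,o['joint_pos'],o['tool_rot'])
print(w2px('scene',[p]),w2px('top',[p]))
s=bot.camera('scene')[:,:,::-1];t=bot.camera('top')[:,:,::-1]
cv2.imwrite('pics/c5.png',np.hstack([crop(s,230,80,50,75,400,600),crop(t,190,205,50,75,400,600)]))
for c in('scene','top'):
  print([(np.round(d['xyz']),d['conf']) for d in bot.spot_point('lamp_loop',c)])"
```

```text
[443.00302985 177.07364258 205.64274341] [ 2.61424503e-01 -7.54511508e-02  1.52140294e+00 -1.13025079e-04
  1.69812526e+00 -2.71873906e-01] [-3.13916940e+00 -5.59123916e-04  2.10407984e+00]
[[256.0555819  126.37853365]] [[210.69884069 223.90708157]]
[(array([449., 175., 107.]), 0.64), (array([423., -32., 106.]), 0.59)]
[(array([422., -28., 104.]), 0.65), (array([440., 176., 101.]), 0.47)]
```

View pics/c5.png

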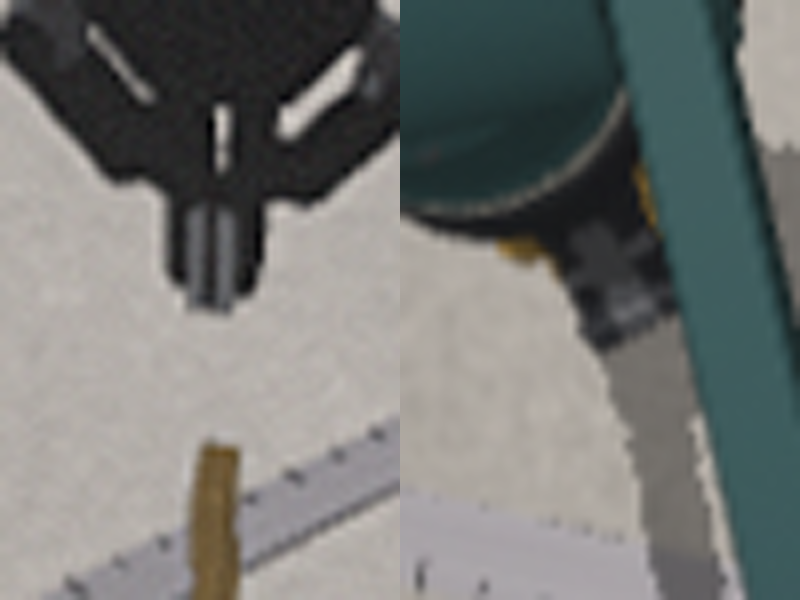

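```bash
python3 -c "
from h import *
for z in (195,205.6,215,225):
  X=px2w('scene',(256.5,118.5),z);d=X[:2]-[443,177];print(z,X.round(1),w2px('top',X).round(1),'back edge',w2px('top',X+15*np.array([-.86,-.51,0])).round(1),'tool xy offset',np.round([d@[-.507,.862],d@[.862,.507]],1))
print(w2px('top',(443-13,177-8,215)), w2px('top',(443,177,300)))
"
```

```text
195 [416.5 210.2 195. ] [[195.3 236.3]] back edge [[198.5 242.4]] tool xy offset [42.1 -6. ]
205.6 [424.7 200.2 205.6] [[199.5 232.2]] back edge [[202.8 238.3]] tool xy offset [29.3 -4. ]
215 [432.  191.3 215. ] [[203.3 228.4]] back edge [[206.6 234.6]] tool xy offset [17.9 -2.2]
225 [439.8 181.9 225. ] [[207.4 224.4]] back edge [[210.7 230.6]] tool xy offset [ 5.8 -0.3]
[[213.75636886 229.66241469]] [[205.54516006 218.53290993]]
```

The evidence suggests the fingertips sit about 25 mm higher than reported. The block seen from the top is just the gripper linkage. A deeper grasp attempt is safe either way, because the open fingers straddle the loop and the gripper body stays above the tab.

Emit:
{"op": "step_arm", "data": {
  "rows": [
    [0,0,0,0],
    [0,0,0,0],
    [0,0,0,0],
    [0,0,0,0],
    [0,0,0,0]
  ],
  "grip": 1
}}

```text
t: 5.5
ee_pos: [443.7, 177.3, 207.2]
tool_rot: [3.142, 0.0, 2.104]
contact_force: [0.6, 0.3, 0.1]
opening: 0.707
grasp_force: 0.0
```

Emit:
{"op": "step_arm", "data": {
  "rows": [
    [0,0,0.5,0],
    [0,0,0.7,0],
    [0,0,0.7,0],
    [0,0,0.6,0],
    [0,0,0.4,0]
  ]
}}

```text
t: 5.92
ee_pos: [442.7, 177.0, 118.1]
tool_rot: [-3.139, -0.001, 2.104]
contact_force: [0.8, 0.2, -0.2]
opening: 0.998
grasp_force: 0.0
```

Emit:
{"op": "step_arm", "data": {
  "rows": [
    [0,0,0,0],
    [0,0,0,0],
    [0,0,0,0],
    [0,0,0,0],
    [0,0,0,0]
  ],
  "grip": -1,
  "squeeze": 30
}}

```text
t: 6.33
ee_pos: [444.6, 177.5, 121.7]
tool_rot: [3.139, 0.001, 2.104]
contact_force: [-0.4, -0.6, 0.2]
opening: 0.301
grasp_force: 0.0
```

Emit:
{"op": "step_arm", "data": {
  "rows": [
    [0,0,0,0],
    [0,0,0,0],
    [0,0,0,0],
    [0,0,0,0],
    [0,0,0,0]
  ]
}}

```text
t: 6.75
ee_pos: [444.6, 177.4, 121.4]
tool_rot: [3.139, 0.001, 2.104]
contact_force: [1.2, -0.3, 4.7]
opening: 0.13
grasp_force: 32.5
```

Gripped: the opening of 0.13 × 85 mm is about 11 mm, which matches the 12 mm tab. Now I'll lift.

Emit:
{"op": "step_arm", "data": {
  "rows": [
    [0,0,0,0],
    [0,0,-0.2,0],
    [0,0,-0.4,0],
    [0,0,-0.5,0],
    [0,0,-0.5,0]
  ],
  "squeeze": 60
}}

```text
t: 7.17
ee_pos: [442.3, 176.9, 167.4]
tool_rot: [-3.137, -0.001, 2.104]
contact_force: [-0.2, 0.3, -3.4]
opening: 0.124
grasp_force: 59.4
```

Emit:
{"op": "step_arm", "data": {
  "rows": [
    [0,0,-0.5,0],
    [0,0,-0.3,0],
    [0,0,0,0],
    [0,0,0,0]
  ]
}}

```text
t: 7.5
ee_pos: [443.5, 177.2, 192.0]
tool_rot: [-3.141, -0.0, 2.104]
contact_force: [-0.2, -0.1, -5.0]
opening: 0.118
grasp_force: 59.3
```

```bash
python3 -c "
from h import *
s=bot.camera('scene')[:,:,::-1];t=bot.camera('top')[:,:,::-1]
cv2.imwrite('pics/c6.png',np.hstack([crop(s,220,80,80,120,400,600),crop(t,190,205,50,75,400,600)]))
for c in('scene','top'):
  print([(np.round(d['xyz']),d['conf']) for d in bot.spot_point('lamp_loop',c)])
plan((630,-131,200),145,12)"
```

```text
[(array([423., -32., 108.]), 0.97), (array([444., 177., 176.]), 0.86)]
[(array([421., -28., 102.]), 0.79), (array([440., 174., 172.]), 0.57)]
t 7.7 p [442.8 177.  190.7] rpy [-179.8   -0.   120.6] F [-0.1 -0.5 -4.7] open 0.12 g 59.3
[[-1.0, 0.01, -0.03, -0.34], [-1.0, -0.02, -0.03, -0.34], [-1.0, -0.06, -0.03, -0.34], [-1.0, -0.09, -0.03, -0.34], [-0.99, -0.13, -0.03, -0.34]]
[[-0.99, -0.16, -0.03, -0.34], [-0.98, -0.2, -0.03, -0.34], [-0.97, -0.23, -0.03, -0.34], [-0.96, -0.27, -0.03, -0.34], [-0.95, -0.3, -0.03, -0.34]]
[[-0.94, -0.34, -0.03, -0.34], [-0.93, -0.37, -0.03, -0.34]]
```

View pics/c6.png

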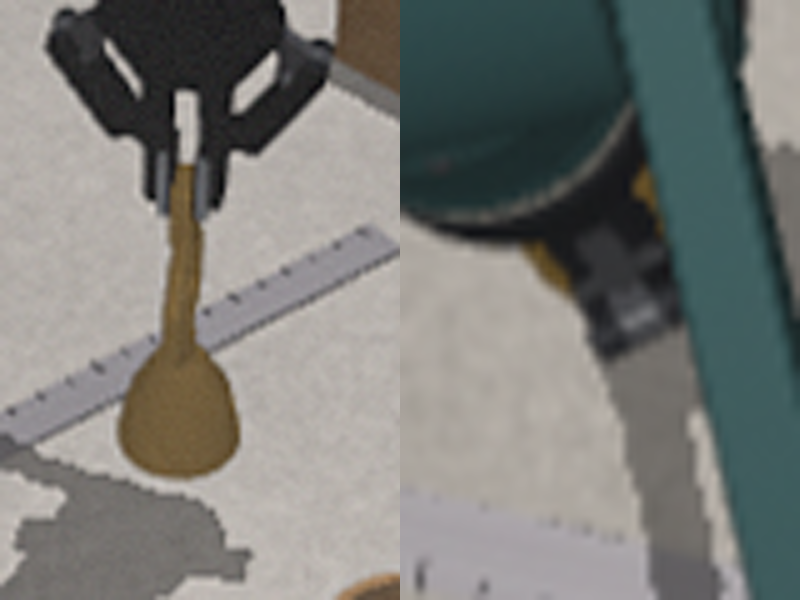

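The lamp is lifted: the loop is at z ≈ 175 with the TCP at 192, and xy agrees with the TCP. Next I'll move to the approach point 60 mm in front of the peg tip.

```bash
python3 -c "
from h import *
plan((639,-118,195),145,15)"
```

```text
t 7.7 p [442.8 177.  190.7] rpy [-179.8   -0.   120.6] F [-0.1 -0.5 -4.7] open 0.12 g 59.3
[[-0.79, 0.04, -0.01, -0.27], [-0.79, 0.02, -0.01, -0.27], [-0.79, -0.0, -0.01, -0.27], [-0.79, -0.03, -0.01, -0.27], [-0.79, -0.05, -0.01, -0.27]]
[[-0.78, -0.07, -0.01, -0.27], [-0.78, -0.09, -0.01, -0.27], [-0.78, -0.11, -0.01, -0.27], [-0.78, -0.14, -0.01, -0.27], [-0.77, -0.16, -0.01, -0.27]]
[[-0.77, -0.18, -0.01, -0.27], [-0.76, -0.2, -0.01, -0.27], [-0.75, -0.22, -0.01, -0.27], [-0.75, -0.24, -0.01, -0.27], [-0.74, -0.27, -0.01, -0.27]]
```

Emit:
{"op": "step_arm", "data": {
  "rows": [
    [-0.5,0.04,-0.02,-0.27],
    [-0.79,0.02,-0.02,-0.27],
    [-0.79,0,-0.02,-0.27],
    [-0.79,-0.03,-0.01,-0.27],
    [-0.79,-0.05,-0.01,-0.27]
  ]
}}

```text
t: 8.12
ee_pos: [504.7, 85.0, 193.6]
tool_rot: [-3.14, -0.001, 2.247]
contact_force: [0.7, 0.8, -3.7]
opening: 0.122
grasp_force: 59.4
```

Emit:
{"op": "step_arm", "data": {
  "rows": [
    [-0.78,-0.07,-0.01,-0.27],
    [-0.78,-0.09,-0.01,-0.27],
    [-0.78,-0.11,-0.01,-0.27],
    [-0.78,-0.14,-0.01,-0.27],
    [-0.77,-0.16,-0.01,-0.27]
  ]
}}

```text
t: 8.53
ee_pos: [570.1, -13.6, 194.9]
tool_rot: [-3.14, -0.002, 2.388]
contact_force: [0.5, -0.2, -3.6]
opening: 0.118
grasp_force: 59.4
```

Emit:
{"op": "step_arm", "data": {
  "rows": [
    [-0.77,-0.18,0,-0.27],
    [-0.76,-0.2,0,-0.27],
    [-0.75,-0.22,0,-0.27],
    [-0.75,-0.24,0,-0.27],
    [-0.74,-0.27,0,-0.27]
  ]
}}

```text
t: 8.95
ee_pos: [635.4, -111.7, 194.5]
tool_rot: [-3.141, -0.002, 2.53]
contact_force: [0.7, -0.3, -3.5]
opening: 0.12
grasp_force: 59.3
```

Emit:
{"op": "step_arm", "data": {
  "rows": [
    [-0.25,0,0,0],
    [0,0,0,0],
    [0,0,0,0],
    [0,0,0,0]
  ]
}}

```text
t: 9.28
ee_pos: [640.8, -114.1, 195.5]
tool_rot: [-3.141, -0.002, 2.529]
contact_force: [-0.7, 0.2, -3.7]
opening: 0.125
grasp_force: 59.3
```

```bash
python3 -c "
from h import *
s=bot.camera('scene')[:,:,::-1];t=bot.camera('top')[:,:,::-1]
cv2.imwrite('pics/c7.png',np.hstack([crop(s,120,190,120,180,400,600),crop(t,320,110,100,150,400,600)]))
for c in('scene','top'):
  for q in ('lamp_loop','peg_tip'): print(c,q,[(np.round(d['xyz']),d['conf']) for d in bot.spot_point(q,c)])
plan((639,-118,195),145,1)"
```

```text
scene lamp_loop [(array([ 640., -116.,  179.]), 0.8), (array([424., -33., 108.]), 0.68)]
scene peg_tip [(array([ 605., -161.,  176.]), 0.59)]
top lamp_loop [(array([423., -28., 101.]), 0.79), (array([ 637., -117.,  177.]), 0.41)]
top peg_tip [(array([ 603., -157.,  181.]), 0.84)]
t 9.58 p [ 641.2 -114.5  196.6] rpy [180.    0.  144.9] F [ 0.8 -0.6 -4.5] open 0.13 g 59.3
[[-0.01, -0.14, 0.05, -0.02]]
```

View pics/c7.png

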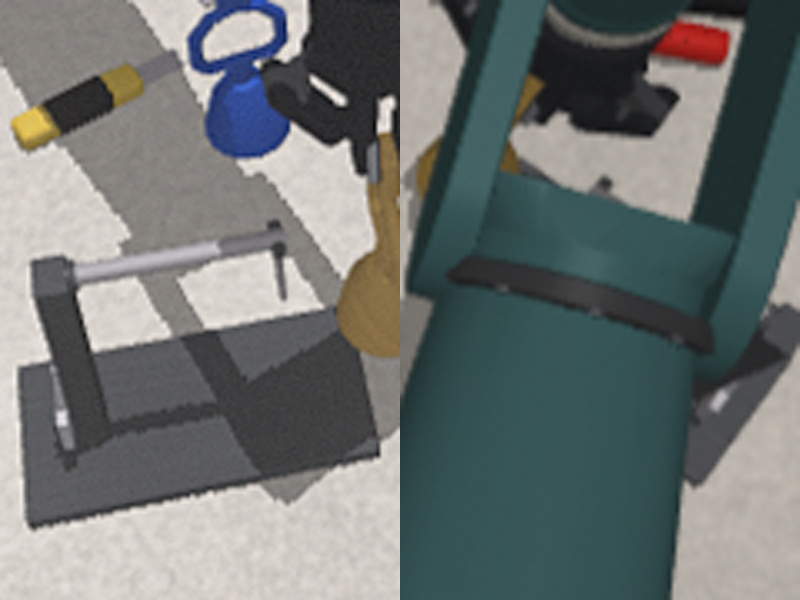

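The loop is in line with the peg to about 1 mm sideways, with its centre about 59 mm before the tip. The peg tip is at crop (278,240) with the flap hanging below it. I'll push 135 mm along −tool y.

Emit:
{"op": "step_arm", "data": {
  "rows": [
    [0,-0.3,0.06,0],
    [0,-0.4,0,0],
    [0,-0.4,0,0],
    [0,-0.4,0,0],
    [0,-0.3,0,0]
  ]
}}

```text
t: 10.0
ee_pos: [609.0, -161.3, 194.5]
tool_rot: [-3.141, 0.0, 2.526]
contact_force: [-0.9, -0.1, -2.8]
opening: 0.124
grasp_force: 59.3
```

Emit:
{"op": "step_arm", "data": {
  "rows": [
    [0,-0.2,0,0],
    [0,-0.2,0,0],
    [0,-0.2,0,0],
    [0,-0.2,0,0],
    [0,-0.2,0,0]
  ]
}}

```text
t: 10.42
ee_pos: [592.8, -184.1, 194.3]
tool_rot: [3.141, 0.0, 2.528]
contact_force: [-1.0, -0.5, -4.0]
opening: 0.127
grasp_force: 59.3
```

Emit:
{"op": "step_arm", "data": {
  "rows": [
    [0,-0.2,0,0],
    [0,-0.2,0,0],
    [0,-0.2,0,0],
    [0,-0.2,0,0],
    [0,-0.2,0,0]
  ]
}}

```text
t: 10.83
ee_pos: [575.4, -208.8, 194.3]
tool_rot: [-3.141, -0.0, 2.528]
contact_force: [-0.4, -0.2, -4.1]
opening: 0.12
grasp_force: 59.4
```

```bash
python3 -c "
from h import *
s=bot.camera('scene')[:,:,::-1]
cv2.imwrite('pics/c8.png',crop(s,120,180,120,140,600,600)[:,:])
for q in ('lamp_loop',): print(q,[(np.round(d['xyz']),d['conf']) for d in bot.spot_point(q,'scene')])
plan((561,-226,194),145,1)"
```

```text
lamp_loop [(array([425., -32., 103.]), 0.56)]
t 10.93 p [ 575.1 -209.5  194.4] rpy [-180.     0.   144.8] F [-0.4  0.7 -3.6] open 0.12 g 59.4
[[0.07, -0.72, 0.01, -0.04]]
```

View pics/c8.png

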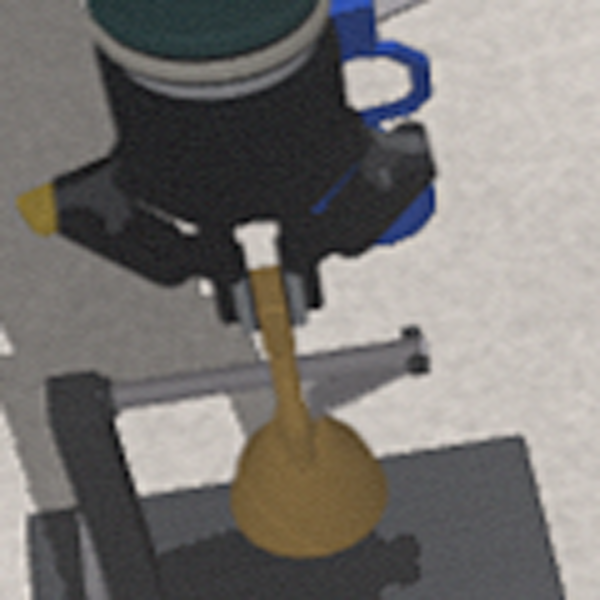

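The peg is through the loop, and the flap is folded up under the peg at crop (340,390). The loop is about 54 mm past the tip, so I'll push on by about 23 mm.

Emit:
{"op": "step_arm", "data": {
  "rows": [
    [0,-0.2,0,0],
    [0,-0.2,0,0],
    [0,-0.2,0,0],
    [0,-0.17,0,0],
    [0,0,0,0]
  ]
}}

```text
t: 11.35
ee_pos: [561.7, -228.4, 194.3]
tool_rot: [-3.141, 0.0, 2.527]
contact_force: [0.6, 1.2, -3.8]
opening: 0.124
grasp_force: 59.4
```

Emit:
{"op": "step_arm", "data": {
  "rows": [
    [0,0,0,0],
    [0,0,0,0],
    [0,0,0,0],
    [0,0,0,0]
  ]
}}

```text
t: 11.68
ee_pos: [562.6, -227.0, 194.3]
tool_rot: [3.142, 0.0, 2.529]
contact_force: [-0.0, -0.1, -3.2]
opening: 0.122
grasp_force: 59.4
```

```bash
cat > flap.py <<'E'
from h import *
s=bot.camera('scene')[:,:,::-1].copy();s0=cv2.imread('pics/scene0.png')
g=lambda i:cv2.cvtColor(i,cv2.COLOR_BGR2GRAY)[256:286:2,196:214]
print(np.hstack([g(s0),np.zeros((15,1),np.uint8),g(s)]))
print([(np.round(d['xyz']),d['conf']) for d in bot.spot_point('lamp_loop','scene')])
plan((561,-226,180),145,1)
E
python3 flap.py
```

```text
[[178 175 179 171 130 107  82 104 167 175 172 171 174 175 172 172 178 178
    0 193 189 192 185 143 115  88 111 180 190 187 187 187 191 191 189 196
  194]
 [178 180 171 173 102  81  91  96 124 169 178 174 173 174 174 174 178 176
    0 194 194 189 187 112  84 102 107 131 184 194 188 185 189 192 193 194
  196]
 [140 133 136 141 147 152 154 157 157 147 170 178 177 176 180 179 184 176
    0 150 147 150 154 159 163 167 173 174 154 183 194 189 189 197 196 194
  189]
 [161 160 162 159 159 152 134 114 117 135 174 178 180 179 186 181 174 175
    0 173 172 172 175 171 163 147 120 125 144 186 193 194 194 198 194 192
  190]
 [123 118 114 111 104  76  72  74  67  86 162 178 178 174 173 174 171 171
    0 132 127 123 119 108  82  74  80  75  91 179 193 191 188 190 187 185
  186]
 [158 161 167 181 196 143  74  47  40  75 165 187 176 178 172 175 179 178
    0 170 174 182 198 212 158  84  49  39  83 181 201 192 192 187 188 192
  198]
 [180 178 180 186 185 184 117  81  92 171 188 182 181 178 177 176 181 180
    0 195 193 192 200 203 155  91  82 125 192 201 195 196 191 191 190 194
  194]
 [180 186 188 1
[... 720 characters left out ...]
 178 192 185 190 192 189 191 192
  190]
 [179 174 175 178 179 180 181 186 157 153 178 186 186 189 187 182 177 169
    0 190 191 189 190 194 195 196 164 154 191 200 196 202 205 201 197 191
  185]
 [176 178 175 173 175 177 178 178 174 178 179 190 187 191 191 190 178 164
    0 193 191 192 188 189 194 195 196 192 188 199 205 205 204 206 207 196
  177]
 [185 184 190 189 191 186 170 158 149 148 150 131 100  99  71  61  71  76
    0 202 200 208 205 201 202 181 173 165 159 165 141 111 109  76  71  74
   75]]
[(array([423., -33., 105.]), 0.86), (array([ 565., -229.,  178.]), 0.83)]
t 11.78 p [ 562.6 -227.   194.3] rpy [180.    0.  144.9] F [ 0.1 -0.1 -3.9] open 0.12 g 59.4
[[0.06, -0.0, 0.48, -0.02]]
```

The flap pixels match the first picture again, so it has dropped behind the loop. Now I'll lower the lamp onto the peg while watching the force.

Emit:
{"op": "step_arm", "data": {
  "rows": [
    [0,0,0.1,0],
    [0,0,0.1,0],
    [0,0,0.1,0],
    [0,0,0.08,0],
    [0,0,0,0]
  ]
}}

```text
t: 12.2
ee_pos: [562.0, -227.0, 181.7]
tool_rot: [-3.141, -0.002, 2.528]
contact_force: [0.3, -1.1, -3.3]
opening: 0.124
grasp_force: 59.4
```

Emit:
{"op": "step_arm", "data": {
  "rows": [
    [0,0,0.04,0],
    [0,0,0,0],
    [0,0,0,0]
  ]
}}

```text
t: 12.45
ee_pos: [562.5, -227.3, 181.8]
tool_rot: [-3.142, 0.0, 2.528]
contact_force: [-0.4, -0.4, -3.6]
opening: 0.125
grasp_force: 59.4
```

Emit:
{"op": "step_arm", "data": {
  "rows": [
    [0,0,0.04,0],
    [0,0,0,0],
    [0,0,0,0]
  ]
}}

```text
t: 12.7
ee_pos: [562.5, -227.3, 180.5]
tool_rot: [-3.142, 0.0, 2.528]
contact_force: [-0.3, -0.0, -3.8]
opening: 0.121
grasp_force: 59.4
```

Emit:
{"op": "step_arm", "data": {
  "rows": [
    [0,0,0.04,0],
    [0,0,0,0],
    [0,0,0,0]
  ]
}}

```text
t: 12.95
ee_pos: [562.6, -227.3, 180.2]
tool_rot: [3.142, 0.001, 2.528]
contact_force: [-0.9, -0.2, -0.7]
opening: 0.126
grasp_force: 59.9
```

The force dropped to about 0, so the lamp rests on the peg. I'll release and retreat upward.

Emit:
{"op": "step_arm", "data": {
  "rows": [
    [0,0,0,0],
    [0,0,0,0],
    [0,0,0,0],
    [0,0,0,0],
    [0,0,0,0]
  ],
  "grip": 0
}}

```text
t: 13.37
ee_pos: [562.6, -227.3, 179.6]
tool_rot: [3.142, 0.001, 2.528]
contact_force: [0.2, 0.3, 0.3]
opening: 0.498
grasp_force: 0.0
```

Emit:
{"op": "step_arm", "data": {
  "rows": [
    [0,0,-0.2,0],
    [0,0,-0.4,0],
    [0,0,-0.6,0],
    [0,0,-0.8,0],
    [0,0,-0.8,0]
  ]
}}

```text
t: 13.78
ee_pos: [562.3, -227.2, 265.0]
tool_rot: [-3.142, 0.0, 2.528]
contact_force: [-0.9, -0.9, 0.5]
opening: 0.504
grasp_force: 0.0
```

Emit:
{"op": "step_arm", "data": {
  "rows": [
    [0,0,-0.8,0],
    [0,0,-0.5,0],
    [0,0,0,0],
    [0,0,0,0],
    [0,0,0,0]
  ]
}}

```text
t: 14.2
ee_pos: [562.2, -227.1, 301.4]
tool_rot: [-3.141, -0.001, 2.528]
contact_force: [1.3, 0.2, -0.6]
opening: 0.499
grasp_force: 0.0
```

Emit:
{"op": "step_arm", "data": {
  "rows": [
    [0,0,0,0],
    [0,0,0,0],
    [0,0,0,0],
    [0,0,0,0],
    [0,0,0,0]
  ]
}}

```text
t: 14.62
ee_pos: [562.4, -227.2, 301.9]
tool_rot: [-3.141, -0.001, 2.528]
contact_force: [-0.3, -0.0, 0.6]
opening: 0.497
grasp_force: 0.0
```

```bash
python3 flap.py | tail -8; python3 -c "
from h import *
bot.camera('top')
for c in('scene','top'):
  for q in('lamp_loop','ball_lamp_mid'): print(c,q,[(np.round(d['xyz']),d['conf']) for d in bot.spot_point(q,c)])
s=bot.camera('scene').astype(int)
m=(s[...,0]-s[...,2]>50)[240:330,130:215]
for r in m[::3]: print(''.join('#' if v else '.' for v in r))
"
```

```text
0 193 191 188 189 187 192 193 195 192 190 197 205 204 204 206 206 193
  177]
 [185 184 190 189 191 186 170 158 149 148 150 131 100  99  71  61  71  76
    0 202 197 204 203 200 202 182 170 161 160 165 142 107 107  71  70  78
   79]]
[(array([ 562., -228.,  162.]), 0.7), (array([425., -32., 107.]), 0.67)]
t 14.72 p [ 562.4 -227.2  302.2] rpy [-180.    -0.   144.9] F [-0.4 -0.6  0.1] open 0.5 g 0.0
[[0.06, 0.01, 4.07, -0.02]]
scene lamp_loop [(array([ 562., -228.,  162.]), 0.7), (array([425., -32., 107.]), 0.67)]
scene ball_lamp_mid [(array([560., 292.,  64.]), 0.61)]
top lamp_loop [(array([ 558., -227.,  161.]), 0.87), (array([423., -27., 103.]), 0.82)]
top ball_lamp_mid [(array([560., 292.,  64.]), 0.55), (array([ 559., -230.,  161.]), 0.21)]
.....................................................................................
.....................................................................................
.....................................................................................
.....................................................................................
...
[... 1532 characters left out ...]
............
...........................###########################...............................
.............................######################..................................
.................................#############.......................................
.....................................................................................
.....................................................................................
.....................................................................................
.....................................................................................
.....................................................................................
```

The lamp hangs at z ≈ 162 (163 expected) and upright. The flap is down, and the ball lamp and blue lamp haven't moved. I'll hand it in.

```bash
python3 -c "
from rig import bot
print(bot.finish_job())"
```

```text
the job is handed in; nothing more can be done
None
```

The loop lamp hangs released on the peg behind the dropped flap, the ball lamp and blue look-alike were left where they stood, and the job was handed in at about 15 s; the first grasp closed above the tab and had to be repeated lower.

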